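Pack out the bonding nest and hold the cover down

TASK

A trim cover lies in the bonding nest, pushed up a little by the nest's sprung pad. Pull the drawer of the bench unit out to its stop, take out the orange-handled packer, stand it fully down in the gap at whichever end of the cover is wide enough for it, and let go of it. Then press the middle of the cover down with the fingertips until it is flush with the white rails and the blue end stops, and finish while still holding it pressed there (the tape under it needs the pressure), leaving the other things on the bench alone.

Things in the scene. Friction and masses are not known exactly. Their poses are not given: they have to be found in the camera images.
- nest: Fixed bonding nest on the bench: aluminium base plate 150 (own x) by 216 (own y) by 12 thick, origin under its centre at bench height. Four white rails (each 14 by 30, tops 32 above the bench) stand along the two long sides of the cover, at x = +-54, y = +-35. A spring-loaded lifter pad (62 by 92) in its middle carries the cover; it gives way straight down by 6 mm to a hard stop (about 6 N to start, about 11 N at the bottom, less the cover's weight of some 2.5 N).
- stop_thin: Fixed blue end stop block, 70 (own x) by 16 (own y) by 20 high, standing on the base plate; origin at the centre of its underside, 12 above the bench; axes parallel to the nest's. It is at one end of the nest, 84 from the nest's centre along the nest's y axis, on the + or the - side; the gap between it and the cover is about 16 wide, 20 deep down to the base plate.
- stop_thick: Fixed blue end stop block, 70 (own x) by 36 (own y) by 20 high, at the other end of the nest, also 84 from its centre; the gap between it and the cover is only about 6 wide. Origin at the centre of its underside, 12 above the bench; axes parallel to the nest's.
- cover: Loose charcoal trim cover, a flat plate 90 (own x) by 120 (own y) by 14 thick, about 0.25 kg, lying on the lifter pad between the rails (about 2 play each side); origin at the centre of its underside. Its underside starts 24 above the bench.
- cover_top (a point): Middle of the cover's top face (marked by a ring of 52 diameter). It starts 38 above the bench, 6 proud of rails and stops; flush is 32 above the bench.
- packer: Loose packer, 0.15 kg, upright: steel blade 50 (own x) by 12 (own y), 33 of it showing under the grip with slightly rounded edges, and on it an orange square grip 24 by 24 from 33 to 75 above the foot. Origin at the centre of the foot. It starts standing in a slot (18 deep, 2.5 play each side, 4.5 at each end) of a black insert in the closed drawer, its x axis along the drawer's travel, 75 behind the outside of the drawer front, and moves with the drawer.
- packer_grip (a point): Middle of the packer's orange grip, on its axis, 56 above the foot.
- cab: Fixed bench drawer unit 200 (own x) by 180 (own y) by 120 high, origin under its centre, front facing its own -x. One drawer, blue front, inside about 137 wide, its walls' top edge 98 above the bench.
- cab_drawer0_handle (a point): Middle of the drawer's steel bar handle: a bar 90 long parallel to the unit's y, 35 in front of the drawer front and about 82 above the bench; it can be pinched from above across the unit's x. Moves with the drawer.
- cab_drawer0 (a joint): Drawer travel in m along the unit's own -x: 0 closed, 0.134 out at its stop. Light sliding friction of about 1 N; stays where it is left.
- primer: Bystander: white bottle with red cap, 48 diameter, 100 high, origin at the centre of its foot. Leave alone.
- clip_tray: Bystander: green open tray 100 by 100 by 45, origin under its centre. Leave alone.
- roller: Bystander: small rubber hand roller with wooden handle, about 120 long, lying on the bench, origin near its middle. Leave alone.
Things that resemble listed ones, but are neither listed nor needed, are in the scene too. Several things have the shape of the cover; the one meant has the colours described above.

How it is judged:
By the outcome, as a careful person would: the job done as asked, in the order asked, and still so for the second after the job is handed in, while the arm keeps its last pose, push and grip.
It also fails if it takes over 67 s, if anything falls off the work surface, if the arm or the gripper's body presses on something with over 40 N, if the wrist force passes 120 N, or if a joint passes its speed limit or range.

ROBOT

A 6-joint arm with a two-finger parallel gripper is mounted at the origin on the work surface. World frame = base frame: x ahead of the robot, y to its left, z up, the work surface at z = 0. Lengths are in m, angles in rad, forces in N, time in s.
With the tool pointing down it reaches from about 0.325 to 0.775 m from the base axis. Payload 5.5 kg.
Tool frame: the origin (TCP) lies between the finger pads; the fingertips stand 19 mm ahead of it and the grasp point (between the pads) is the TCP; z points along the fingers, x is the direction in which the jaws open and shut, and the axes are right-handed (so a half turn about z gives the same grasp; the last joint's range is limited). The gripper opens to 88 mm and grips with 3 to 60 N. Pads are 20 mm wide; open, the fingers measure 115 mm over their backs; the gripper's body (75 mm by 178 mm) begins 61 mm behind the grasp point.
Start: joints at [-1.281, 0.091, 1.231, -0, 1.82, -0.057], TCP at [0.204, -0.564, 0.242] pointing down, gripper open.
Joint ranges: [-2.87, 2.87], [-0.86, 2.18], [0.17, 2.46], [-1.51, 4.65], [0.06, 2.69], [-2.65, 2.65]. Speed limits (rad/s): [2.57, 2.57, 3.01, 3.14, 3.14, 3.14].

INTERFACE

Orientations are given as a rotation vector (axis times angle).
In Python, from cell import telemetry, viewer, r gives the robot as it stands.
- The arm moves only by the tool arm_command, never from a script. Its argument "steps" is a list of rows, each a list of 4 numbers: the shift along the world's x, y, z in mm, then the turn about the world's z in rad. A call has exactly 8 rows; each row is the pose to reach, as a shift and turn from the pose measured when the call began; what a row does not reach only later rows make up. A row lasts 1/10 s, in which the tool goes at most 50 mm and 8.59 degrees, less where a joint would pass 70% of its speed; a pose out of reach is approached as far as the arm can. A call with a gripper value outside its range is refused whole. "hand" is the opening, from 0 (shut) to 1 (fully open), set as the call begins (left out, the last holds). The fingers move at their own pace and stop on an object; "squeeze" is the grip in N (left out, the last holds). Time passes only in rows, so rows that repeat a pose let the fingers close, or fill a call up. It gives the time, the measured TCP pose, the force and the opening at its end, in the units of the state.
- telemetry.get_state(): the state, without advancing time (a new reading comes with each control period).
- viewer.grab_frame(name): name is "scene" or "side" or "wrist"; returns a dict with "img" (400x640x3 uint8, red, green, blue), "range_z" (400x640 float32, m along the optical axis (not along the pixel's ray), 0 where there is no reading), "fx", "fy", "cx", "cy" (pixels), "distortion" ([k1, k2, p1, p2, k3] as OpenCV has them; the pictures are not rectified), "extrinsics" (4x4, takes a point from camera to world coordinates); the wrist camera has in their place "hand_eye" (4x4, takes a point from camera to tool coordinates, whose origin is the TCP and whose axes are the tool frame's). Camera axes: x right, y down, z forward; pixel columns grow to the right and rows downward; lengths in m; the calibration is good to about 2 mm. A picture is of the moment at which its call begins: read the wrist's pose just before it.
- r.job_done(): hands the job in, once; it reports no verdict.
The state is a dict: "time_s": time; "qpos": joint angles; "qvel": joint speeds; "joint_torque": joint torques, N m; "ee_pos": TCP position; "tcp_rot": TCP orientation; "wrist_force": force on the tool from outside, world axes, zero at the start; "wrist_torque": the same for the moment, N m; "finger_gap": finger opening in m.
Only numpy, scipy, OpenCV 4.12 (cv2) and the standard library are available. Lean on these libraries where they do the work, as an engineer would, in place of code of your own. Each camera call takes 0.05 s, during which the arm holds its last target.

## Working session

There is one attempt and no reset: what is moved stays moved. The work goes in short steps, Python scripts to look and compute and a tool call to move; the robot and the scene stay as the last step left them, time stands still between calls to the robot, and variables do not carry over. Pictures are saved under pics/ and viewed, and the job is handed in when it is done.

Besides the shell and the picture viewer there is one more tool, called after ">>>" as a command line: name --pt "numbers of a row" for each row, then --argument value for the rest. arm_command: Moves the arm, as the interface text tells. Its arguments: {"type":"object","properties":{"steps":{"type":"array","items":{"type":"array","items":{"type":"number"}}},"hand":{"type":"number"},"squeeze":{"type":"number"}},"required":["steps"]}

```bash
ls; mkdir -p pics
cat > h.py <<'E'
import numpy as np, cv2
from cell import telemetry, viewer, r
from scipy.spatial.transform import Rotation as R
def grab(n):
    s=telemetry.get_state(); f=viewer.grab_frame(n)
    if n=="wrist":
        T=np.eye(4);T[:3,:3]=R.from_rotvec(s['tcp_rot']).as_matrix();T[:3,3]=s['ee_pos']
        f['E']=T@np.array(f['hand_eye'])
    else: f['E']=np.array(f['extrinsics'])
    f['K']=np.array([[f['fx'],0,f['cx']],[0,f['fy'],f['cy']],[0,0,1.]]); f['D']=np.array(f['distortion'],float)
    return f
def save(f,n): cv2.imwrite('pics/'+n,cv2.cvtColor(np.asarray(f['img']),cv2.COLOR_RGB2BGR))
def ray(f,uv):
    p=cv2.undistortPoints(np.array(uv,float).reshape(-1,1,2),f['K'],f['D']).reshape(-1,2)
    d=np.c_[p,np.ones(len(p))]@f['E'][:3,:3].T
    return f['E'][:3,3],d
def onz(f,uv,z):
    o,d=ray(f,uv); return o+d*((z-o[2])/d[:,2])[:,None]
def cloud(f):
    z=np.asarray(f['range_z']); v,u=np.mgrid[0:400,0:640]
    p=cv2.undistortPoints(np.stack([u,v],-1).reshape(-1,1,2).astype(float),f['K'],f['D']).reshape(400,640,2)
    P=np.dstack([p*z[...,None],z])@f['E'][:3,:3].T+f['E'][:3,3]
    P[z<=0]=np.nan
    return P
def proj(f,X):
    Ti=np.linalg.inv(f['E']); return cv2.projectPoints(np.array(X,float).reshape(-1,1,3),cv2.Rodrigues(Ti[:3,:3])[0],Ti[:3,3],f['K'],f['D'])[0].reshape(-1,2)
E
python3 - <<'E'
from h import *
for n in ("scene","side","wrist"):
    f=grab(n); save(f,n+"0.png"); print(n,f['E'].round(3).tolist(),f['fx'])
print(telemetry.get_state())
E
```

```text
pics
scene [[0.255, 0.728, -0.636, 1.286], [0.967, -0.187, 0.173, -0.24], [0.007, -0.659, -0.752, 0.984], [0.0, 0.0, 0.0, 1.0]] 494.64159996555895
side [[-0.781, -0.341, 0.523, 0.103], [-0.625, 0.422, -0.657, 0.519], [0.004, -0.84, -0.543, 0.544], [0.0, 0.0, 0.0, 1.0]] 389.74948904627286
wrist [[0.34, -0.906, -0.252, 0.273], [-0.941, -0.327, -0.09, -0.54], [-0.001, 0.268, -0.963, 0.384], [0.0, 0.0, 0.0, 1.0]] 327.5432932935363
{'time_s': 0.15, 'qpos': array([-1.28066556e+00,  9.17153940e-02,  1.23164255e+00, -1.70331812e-05,
        1.81979092e+00, -5.66921146e-02]), 'qvel': array([ 0.00148659, -0.00095542, -0.00370619, -0.00051796,  0.00050754,
       -0.0003913 ]), 'joint_torque': array([ 1.65429607e-03, -4.47046494e+01, -4.06906343e+01,  6.98531326e-02,
        2.74780230e-02, -1.20099576e-04]), 'ee_pos': array([ 0.20388669, -0.56408135,  0.24073015]), 'tcp_rot': array([-2.57063624e+00,  1.80428668e+00,  1.93354133e-03]), 'wrist_force': array([-0.1721673 ,  0.9673137 ,  0.20273974]), 'wrist_torque': array([-0.00297717,  0.01381234, -0.04184424]), 'finger_gap': 0.08786977197839112}
```

View pics/scene0.png

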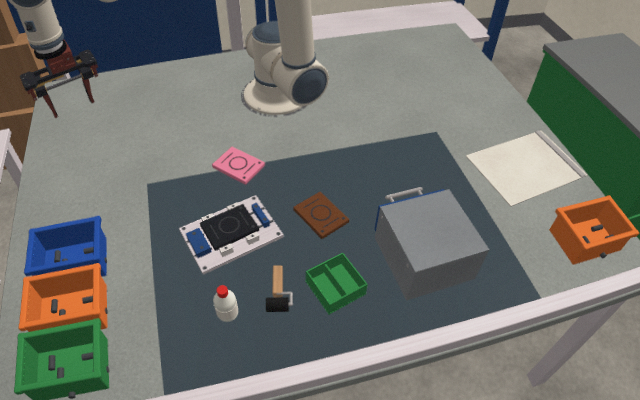

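View pics/side0.png

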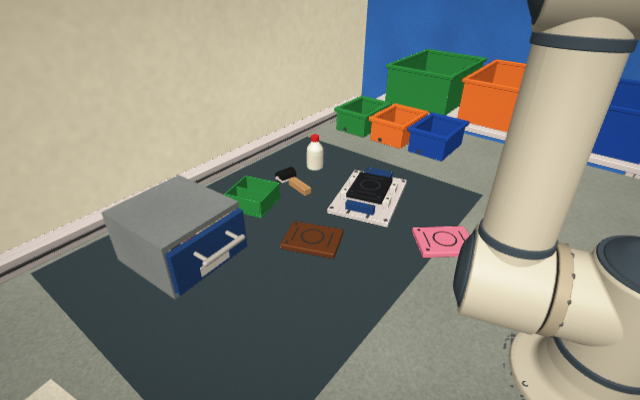

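View pics/wrist0.png

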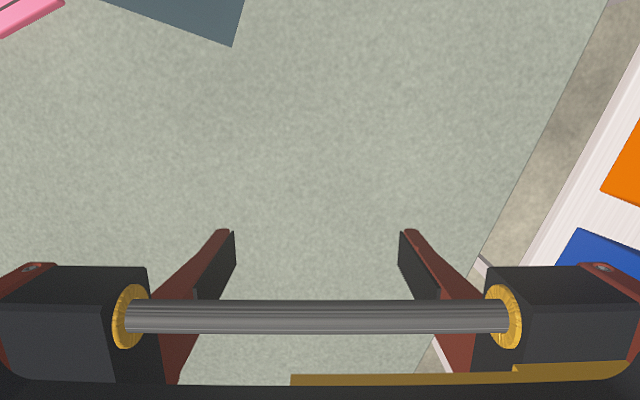

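The scene view shows the nest at about (232,232), with the wide blue stop at (199,243) and the thin one at (262,215). The drawer unit is at (430,240), with its handle bar at (405,195) facing the robot. I'll measure these now.

Run:
```python
from h import *
fs=grab("scene"); fd=grab("side")
for n,f in (("scene",fs),("side",fd)):
    P=cloud(f); img=np.asarray(f['img']); hsv=cv2.cvtColor(img,cv2.COLOR_RGB2HSV)
    # cab top
    gp=(P[...,2]>.112)&(P[...,2]<.128)&(P[...,0]>.35)&(P[...,0]<.9)&(P[...,1]>-.3)&(P[...,1]<.6)&(hsv[...,1]<60)
    m=cv2.morphologyEx(gp.astype(np.uint8),cv2.MORPH_OPEN,np.ones((3,3)))
    nn,l,st,c=cv2.connectedComponentsWithStats(m)
    k=1+np.argmax(st[1:,4]); q=P[l==k]; print(n,'cabtop',len(q),np.nanmedian(q[:,2]))
    rc=cv2.minAreaRect(q[:,:2].astype(np.float32)*1000); print(rc, cv2.boxPoints(rc).round(1).tolist())
    # handle
    reg=(P[...,2]>.06)&(P[...,2]<.1)&(hsv[...,1]<60)
    # list blue masks
    b=cv2.inRange(hsv,(100,100,40),(125,255,255))
    nn,l,st,c=cv2.connectedComponentsWithStats(b)
    for i in range(1,nn):
        if st[i,4]>30:
            q=P[l==i]; print('blue',st[i].tolist(),c[i].round(1),np.nanmedian(q,axis=0).round(3))
s=np.asarray(fs['img'])[170:260,370:460]; d=np.asarray(fd['img'])[190:300,150:260]
o=np.hstack([cv2.resize(s,(400,400),interpolation=2),cv2.resize(d,(400,400),interpolation=2)]); cv2.imwrite('pics/h1.png',o[...,::-1])
s=np.asarray(fs['img'])[185:275,170:295]; d=np.asarray(fd['img'])[160:230,320:415]
o=np.hstack([cv2.resize(s,(400,288),interpolation=2),cv2.resize(d,(400,288),interpolation=2)]); cv2.imwrite('pics/n1.png',o[...,::-1])
```

```text
scene cabtop 5453 0.12039458372190115
((715.4449462890625, 204.62631225585938), (188.71009826660156, 184.059326171875), 2.9258434772491455) [[616.5, 291.70001220703125], [625.9000244140625, 107.9000015258789], [814.4000244140625, 117.5], [805.0, 301.3999938964844]]
blue [7, 0, 18, 33, 172] [15.8 17.5] [-0.874 -0.987 -0.008]
blue [52, 0, 170, 73, 9464] [138.9  29.9] [-0.874 -0.478 -0.171]
blue [255, 0, 11, 25, 218] [260.3  11. ] [-1.125  0.143 -0.302]
blue [269, 0, 8, 21, 141] [272.   10.6] [-0.726  0.132 -0.097]
blue [482, 0, 27, 60, 652] [494.9  26.7] [-0.731  1.331 -0.319]
blue [69, 69, 11, 8, 53] [74.2 72.5] [-0.873 -0.821 -0.34 ]
blue [374, 189, 70, 42, 148] [401.3 203.1] [0.613 0.166 0.107]
blue [252, 203, 18, 24, 164] [260.4 215.1] [ 0.513 -0.152  0.032]
blue [24, 216, 83, 60, 3568] [ 65.7 246.1] [ 0.487 -0.627  0.059]
blue [187, 228, 24, 29, 383] [198.3 242.3] [ 0.557 -0.312  0.031]
side cabtop 5469 0.11976766466440852
((714.254150390625, 204.04718017578125), (190.22776794433594, 183.20591735839844), 3.0668413639068604) [[614.4000244140625, 290.3999938964844], [624.2000122070312, 107.5], [814.0999755859375, 117.69999694824219], [804.2999877929688, 300.6000061035156]]
blue [362, 0, 171, 98, 10250] [442.1  32.5] [ 0.996 -1.686  0.171]
blue [592, 39, 48, 125, 3244] [623.  115.9] [ 0.08  -0.904  0.091]
blue [408, 113, 97, 48, 2128] [438.8 135.6] [ 0.52  -0.587  0.05 ]
blue [587, 162, 38, 13, 128] [605.8 168.1] [ 0.038 -1.688 -0.358]
blue [365, 167, 28, 11, 169] [378.7 171.8] [ 0.553 -0.315  0.031]
blue [345, 200, 30, 15, 262] [359.9 207. ] [ 0.499 -0.147  0.028]
blue [165, 208, 82, 88, 2815] [203.2 250.6] [0.607 0.226 0.079]
```

View pics/h1.png

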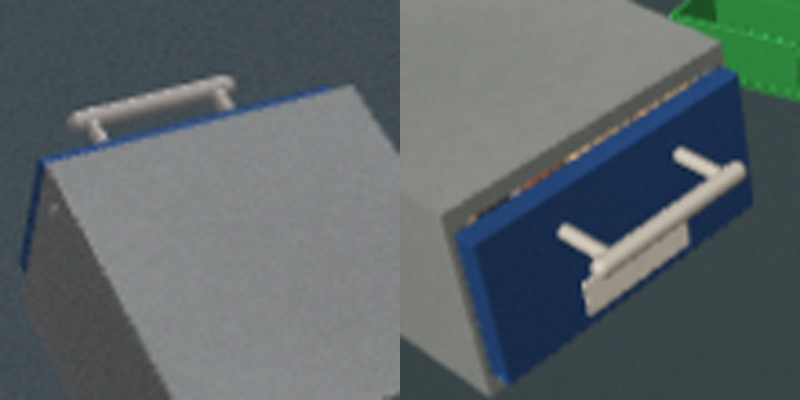

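View pics/n1.png

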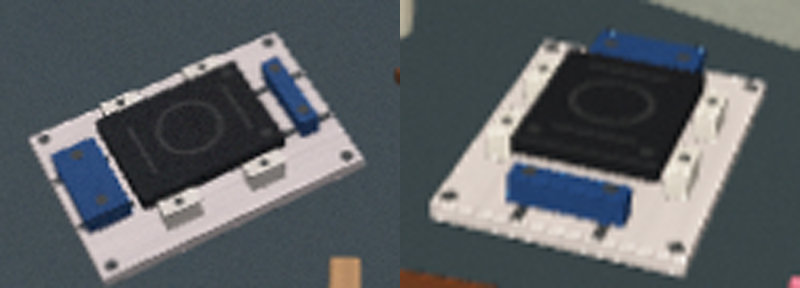

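```bash
cat >> h.py <<'E'
def tri(f,uv,g,wv):
    o1,d1=ray(f,uv);o2,d2=ray(g,wv);out=[]
    for a,b in zip(d1,d2):
        A=np.c_[a,-b]; t=np.linalg.lstsq(A,o2-o1,rcond=None)[0]
        p,q=o1+a*t[0],o2+b*t[1]; out.append(np.r_[(p+q)/2,np.linalg.norm(p-q)])
    return np.array(out)
E
python3 - <<'E'
from h import *
fs=grab("scene"); fd=grab("side")
h=tri(fs,[(386.9,197),(422.2,188.5)],fd,[(244.3,236.8),(205,263.4)])
print('handle ends',h.round(4).tolist(),'len',np.linalg.norm(h[0,:3]-h[1,:3]),'mid',h[:,:3].mean(0))
for n,f in (("scene",fs),("side",fd)):
    P=cloud(f); img=np.asarray(f['img']); hsv=cv2.cvtColor(img,cv2.COLOR_RGB2HSV)
    m=(P[...,0]>.48)&(P[...,0]<.6)&(P[...,2]>.07)&(P[...,2]<.1)&(P[...,1]>.1)&(P[...,1]<.3)
    q=P[m]; 
    a=cv2.fitLine(q[:,:2].astype(np.float32),2,0,.01,.01).ravel(); print(n,'handle pts',len(q),q.min(0).round(3),q.max(0).round(3),a)
    mm=(P[...,2]>.006)&(P[...,2]<.05)&(P[...,0]>.42)&(P[...,0]<.7)&(P[...,1]>-.37)&(P[...,1]<-.09)
    mm=cv2.morphologyEx(mm.astype(np.uint8),cv2.MORPH_OPEN,np.ones((3,3)))
    nn,l,st,c=cv2.connectedComponentsWithStats(mm)
    k=1+np.argmax(st[1:,4]);q=P[l==k]; rc=cv2.minAreaRect(q[:,:2].astype(np.float32)*1000); print('nest',rc)
    dk=(hsv[...,2]<60)&(P[...,2]>.034)&(P[...,2]<.042)&(l==k)
    q=P[dk]; rc=cv2.minAreaRect(q[:,:2].astype(np.float32)*1000); print('cover',rc,np.median(q[:,2]))
    b=cv2.inRange(hsv,(100,100,40),(125,255,255))>0
    b&=(P[...,2]>.029)&(P[...,2]<.035)&(l==k)
    nn,ll,st,c=cv2.connectedComponentsWithStats(b.astype(np.uint8))
    for i in range(1,nn):
        if st[i,4]>40: print('blue',cv2.minAreaRect(P[ll==i][:,:2].astype(np.float32)*1000),np.median(P[ll==i][:,2]))
E
```

```text
handle ends [[0.5729, 0.1502, 0.0818, 0.0053], [0.5699, 0.2447, 0.0832, 0.0059]] len 0.09460924179700614 mid [0.57138785 0.19743864 0.08251016]
scene handle pts 184 [0.567 0.146 0.078] [0.596 0.246 0.091] [ 0.06369123 -0.9979696   0.576635    0.1937045 ]
nest ((528.4270629882812, -232.6277618408203), (154.96255493164062, 216.73178100585938), 15.50929069519043)
cover ((530.1152954101562, -232.7399444580078), (92.70706176757812, 119.33621978759766), 15.770086288452148) 0.038285129248226246
blue ((506.7474670410156, -151.8793182373047), (70.37068176269531, 16.84004783630371), 15.53182315826416) 0.03259356641626221
blue ((552.9398193359375, -312.7510986328125), (73.95394897460938, 35.90242004394531), 15.888738632202148) 0.031693917724501586
side handle pts 395 [0.563 0.149 0.078] [0.6   0.247 0.089] [ 0.02339122 -0.9997264   0.5732496   0.20213297]
nest ((525.826416015625, -231.2840576171875), (151.050537109375, 220.54896545410156), 16.057260513305664)
cover ((523.92822265625, -230.939208984375), (87.84027862548828, 122.46554565429688), 16.135116577148438) 0.03771144361244522
blue ((549.4140014648438, -313.3837890625), (69.05868530273438, 35.584449768066406), 16.289552688598633) 0.03160088780909459
blue ((501.0251770019531, -149.8484649658203), (69.11817169189453, 18.571937561035156), 13.091793060302734) 0.03155581949559949
```

>>> arm_command --pt "21 43 0 0.14" --pt "42 86 0 0.28" --pt "63 129 0 0.42" --pt "84 172 0 0.56" --pt "105 215 0 0.7" --pt "126 258 0 0.84" --pt "147 301 0 0.98" --pt "168 344 0 1.12" --hand 0.6

```text
time_s: 1.15
ee_pos: [0.3723, -0.2185, 0.2416]
tcp_rot: [3.137, -0.155, 0.001]
wrist_force: [0.9, -1.1, 0.1]
finger_gap: 0.0529
```

>>> arm_command --pt "22 46 0 0.05" --pt "44 92 0 0.1" --pt "66 138 0 0.15" --pt "88 184 0 0.15" --pt "110 230 0 0.15" --pt "132 276 0 0.15" --pt "154 322 0 0.15" --pt "164 345 0 0.15"

```text
time_s: 1.95
ee_pos: [0.5369, 0.1296, 0.2413]
tcp_rot: [-3.14, -0.084, -0.0]
wrist_force: [0.5, -0.9, 0.5]
finger_gap: 0.0525
```

Run:
```python
from h import *
f=grab("wrist"); save(f,"w1.png")
P=cloud(f)
m=(P[...,0]>.54)&(P[...,0]<.595)&(P[...,2]>.07)&(P[...,2]<.1)&(P[...,1]>.1)&(P[...,1]<.3)
q=P[m]; print(len(q),q.min(0),q.max(0),cv2.minAreaRect(q[:,:2].astype(np.float32)*1000))
print(proj(f,[.571,.197,.086]))
```

```text
1721 [0.56636211 0.14606449 0.08066712] [0.59492818 0.2461828  0.09049927] ((581.3265380859375, 196.26254272460938), (28.440744400024414, 100.18248748779297), 1.136171817779541)
[[358.02211083 114.63293693]]
```

View pics/w1.png

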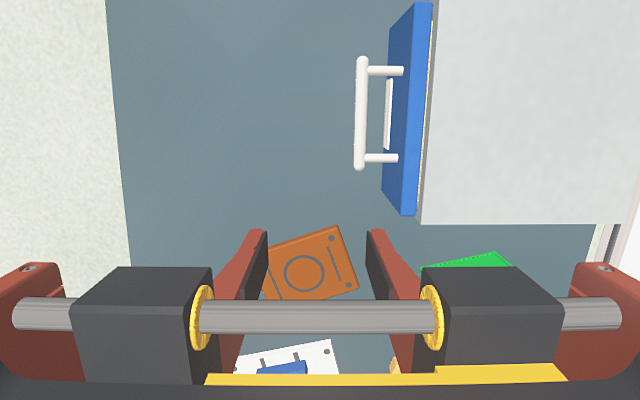

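The wrist view shows the bar with its ends at (362,60) and (360,168), which puts it at about x=0.573, y=0.197. That agrees with the two-view estimate. I'll approach with a narrow opening so the rear finger clears the drawer front.

>>> arm_command --pt "18 34 -10 0" --pt "36 67 -30 0" --pt "36 67 -60 0" --pt "36 67 -90 0" --pt "36 67 -120 0" --pt "36 67 -145 0" --pt "36 67 -158 0" --pt "36 67 -158 0" --hand 0.3

```text
time_s: 2.8
ee_pos: [0.5724, 0.1993, 0.08]
tcp_rot: [-3.139, -0.088, 0.007]
wrist_force: [-0.1, -0.5, 0.2]
finger_gap: 0.0261
```

>>> arm_command --pt "0 0 0 0" --pt "0 0 0 0" --pt "0 0 0 0" --pt "0 0 0 0" --pt "0 0 0 0" --pt "0 0 0 0" --pt "0 0 0 0" --pt "0 0 0 0" --hand 0 --squeeze 20

```text
time_s: 3.6
ee_pos: [0.5728, 0.1994, 0.0818]
tcp_rot: [-3.139, -0.088, 0.004]
wrist_force: [-2.9, -0.8, 6.7]
finger_gap: 0.0104
```

>>> arm_command --pt "-10 -0.5 0 0" --pt "-30 -1.6 0 0" --pt "-50 -2.7 0 0" --pt "-70 -3.7 0 0" --pt "-90 -4.8 0 0" --pt "-110 -5.8 0 0" --pt "-125 -6.6 0 0" --pt "-130 -6.9 0 0"

```text
time_s: 4.4
ee_pos: [0.4417, 0.1924, 0.0818]
tcp_rot: [-3.139, -0.089, 0.003]
wrist_force: [1.1, -0.5, -0.9]
finger_gap: 0.0105
```

>>> arm_command --pt "-2 0 0 0" --pt "-4 0 0 0" --pt "-6 0 0 0" --pt "-7 0 0 0" --pt "-7 0 0 0" --pt "-7 0 0 0" --pt "-7 0 0 0" --pt "-7 0 0 0"

```text
time_s: 5.2
ee_pos: [0.4392, 0.1923, 0.0819]
tcp_rot: [-3.138, -0.086, -0.013]
wrist_force: [20.1, 0.4, -10.5]
finger_gap: 0.0104
```

>>> arm_command --pt "0 0 0 0" --pt "0 0 0 0" --pt "0 0 0 0" --pt "0 0 20 0" --pt "0 0 60 0" --pt "-10 0 100 0" --pt "-30 0 140 -0.1" --pt "-50 0 170 -0.25" --hand 0.3

```text
time_s: 6.0
ee_pos: [0.3886, 0.1924, 0.2546]
tcp_rot: [-3.124, 0.313, -0.016]
wrist_force: [0.9, 0.8, 0.3]
finger_gap: 0.0265
```

Run:
```python
from h import *
fs=grab("scene");fd=grab("side");f=grab("wrist")
save(fs,"s2.png");save(fd,"d2.png");save(f,"w2.png")
```

```text
(no output)
```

View pics/s2.png

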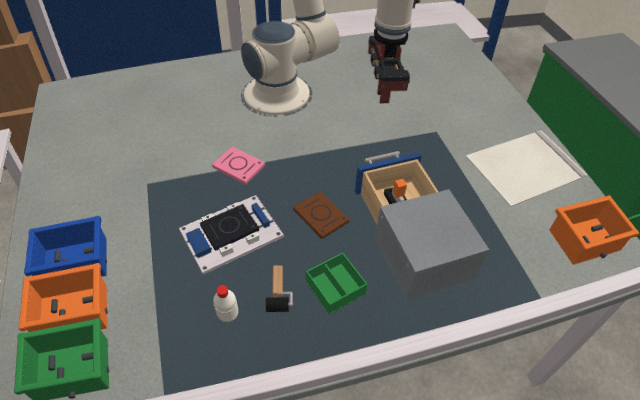

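View pics/d2.png

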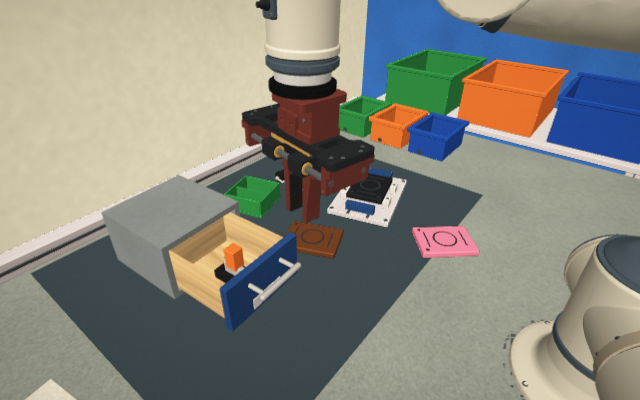

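View pics/w2.png

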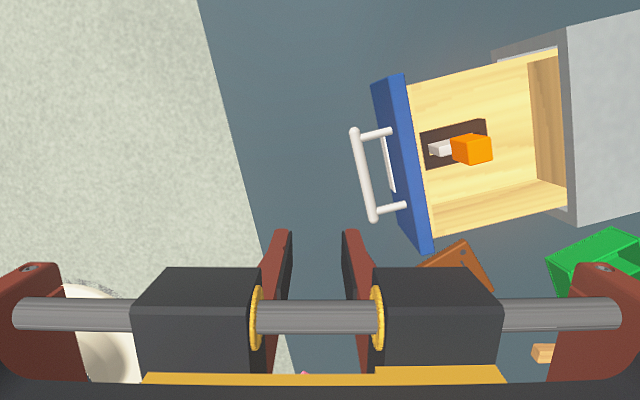

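The drawer is open, and the orange grip shows at scene (399,187), side (234,257) and wrist (472,150). Next I'll measure the grip.

Run:
```python
from h import *
F={n:grab(n) for n in("scene","side","wrist")}
top={}
for n,f in F.items():
    P=cloud(f); hsv=cv2.cvtColor(np.asarray(f['img']),cv2.COLOR_RGB2HSV)
    b=cv2.inRange(hsv,(3,150,120),(20,255,255))>0
    b&=(P[...,0]>.4)&(P[...,0]<.65)&(P[...,1]>.1)&(P[...,1]<.3)&(P[...,2]>.04)
    q=P[b]; zt=np.percentile(q[:,2],95); t=b&(P[...,2]>zt-.004)
    tp=P[t]; v,u=np.nonzero(t); rc=cv2.minAreaRect(tp[:,:2].astype(np.float32)*1000)
    print(n,len(q),'z',zt.round(4),'top n',len(tp),rc,'med z',np.median(tp[:,2]).round(4)); 
    top[n]=(u.mean(),v.mean()); print('  zmin',np.nanmin(q[:,2]).round(4))
    # handle
    print(top[n])
for a,b in (("scene","wrist"),("side","wrist"),("scene","side")): print(a,b,tri(F[a],[top[a]],F[b],[top[b]]).round(4))
```

```text
scene 192 z 0.1002 top n 57 ((551.9036254882812, 194.70892333984375), (24.62387466430664, 24.104717254638672), 8.865499496459961) med z 0.0981
  zmin 0.0424
(np.float64(400.50877192982455), np.float64(182.47368421052633))
side 504 z 0.3418 top n 56 ((415.020751953125, 207.09634399414062), (4.952585220336914, 28.721120834350586), 80.11096954345703) med z 0.3416
  zmin 0.0567
(np.float64(276.55357142857144), np.float64(143.32142857142858))
wrist 1793 z 0.342 top n 247 ((415.679443359375, 206.08926391601562), (2.4002397060394287, 31.814315795898438), 78.20012664794922) med z 0.3418
  zmin 0.0402
(np.float64(425.7125506072874), np.float64(380.7408906882591))
scene wrist [[0.5162 0.1226 0.1809 0.1916]]
side wrist [[0.4146 0.2059 0.3414 0.0006]]
scene side [[0.6121 0.0908 0.2282 0.1205]]
```

```bash
cat > m.py <<'E'
from h import *
F={n:grab(n) for n in("scene","side","wrist")}
top={}
for n,f in F.items():
    P=cloud(f); hsv=cv2.cvtColor(np.asarray(f['img']),cv2.COLOR_RGB2HSV)
    b=cv2.inRange(hsv,(3,150,120),(20,255,255))>0
    b&=(P[...,0]>.5)&(P[...,0]<.6)&(P[...,1]>.15)&(P[...,1]<.24)&(P[...,2]>.05)&(P[...,2]<.13)
    q=P[b]; zt=np.percentile(q[:,2],90); t=b&(P[...,2]>zt-.003)
    tp=P[t]; v,u=np.nonzero(t); rc=cv2.minAreaRect(tp[:,:2].astype(np.float32)*1000)
    print(n,len(q),'z',zt.round(4),'top n',len(tp),rc,'med z',np.median(tp[:,2]).round(4),'zmin',q[:,2].min().round(4))
    top[n]=(u.mean(),v.mean())
for a,b in (("scene","wrist"),("side","wrist"),("scene","side")): print(a,b,tri(F[a],[top[a]],F[b],[top[b]]).round(4))
E
python3 m.py
```

```text
scene 188 z 0.0987 top n 60 ((550.7982177734375, 194.99928283691406), (23.381000518798828, 25.476409912109375), 6.077760219573975) med z 0.0983 zmin 0.0574
side 405 z 0.097 top n 129 ((547.5477905273438, 195.82058715820312), (23.48855972290039, 23.70818328857422), 5.206467628479004) med z 0.0967 zmin 0.0571
wrist 1189 z 0.0984 top n 654 ((549.92138671875, 195.32147216796875), (24.10471534729004, 24.50291633605957), 3.3116953372955322) med z 0.0977 zmin 0.0574
scene wrist [[5.502e-01 1.952e-01 9.620e-02 5.000e-04]]
side wrist [[0.5517 0.1942 0.0926 0.0011]]
scene side [[5.489e-01 1.956e-01 9.480e-02 1.000e-04]]
```

>>> arm_command --pt "18 0 0 -0.145" --pt "36 0 0 -0.29" --pt "54 0 0 -0.435" --pt "72 1 0 -0.58" --pt "90 1 0 -0.725" --pt "108 2 0 -0.87" --pt "126 2 -5 -1.015" --pt "144 2 -10 -1.16" --hand 0.6

```text
time_s: 7.25
ee_pos: [0.5339, 0.1939, 0.2386]
tcp_rot: [2.438, -1.973, 0.006]
wrist_force: [0.3, -0.5, 0.6]
finger_gap: 0.0528
```

>>> arm_command --pt "10 0 -10 -0.1" --pt "16 1 -30 -0.158" --pt "16 1 -60 -0.158" --pt "16 1 -80 -0.158" --pt "16 1 -80 -0.158" --pt "16 1 -80 -0.158" --pt "16 1 -80 -0.158" --pt "16 1 -80 -0.158"

```text
time_s: 8.05
ee_pos: [0.5506, 0.1951, 0.1604]
tcp_rot: [2.277, -2.16, 0.007]
wrist_force: [-0.4, 0.6, 0.2]
finger_gap: 0.0525
```

```bash
python3 - <<'E'
from h import *
s=telemetry.get_state(); M=R.from_rotvec(s['tcp_rot']).as_matrix(); print(s['ee_pos'],'yaw',np.arctan2(M[1,0],M[0,0]),M[:,2],s['qpos'].round(3))
E
python3 m.py; python3 -c "
from h import *
save(grab('wrist'),'w3.png')"
```

```text
[0.55058093 0.19512814 0.16036555] yaw -1.5183248653440444 [ 0.00123447 -0.00519634 -0.99998574] [ 0.285  0.048  1.419 -0.005  1.675  1.803]
scene 192 z 0.0994 top n 60 ((552.1790771484375, 194.87298583984375), (24.32208824157715, 24.056325912475586), 84.2215347290039) med z 0.0988 zmin 0.0577
side 400 z 0.097 top n 129 ((548.4194946289062, 195.87042236328125), (23.975975036621094, 24.019134521484375), 3.7456302642822266) med z 0.0965 zmin 0.0564
wrist 1633 z 0.0983 top n 1184 ((550.9472045898438, 195.4948272705078), (23.617177963256836, 23.698440551757812), 3.571005344390869) med z 0.0976 zmin 0.0566
scene wrist [[0.5511 0.1949 0.0975 0.0012]]
side wrist [[5.501e-01 1.950e-01 9.360e-02 3.000e-04]]
scene side [[5.485e-01 1.959e-01 9.500e-02 2.000e-04]]
```

View pics/w3.png

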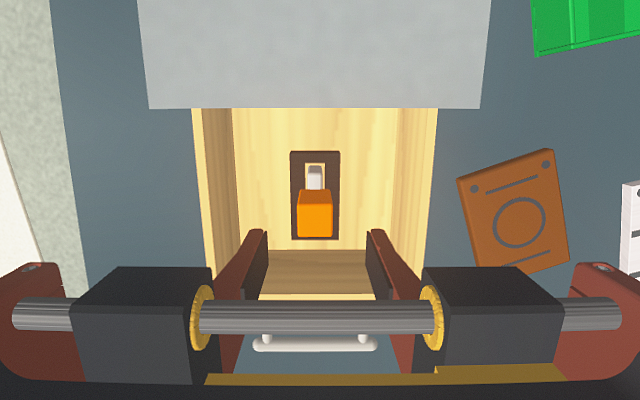

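The grip sits centred between the fingers at about (314,215), and the jaws line up with it. Going down to grasp.

>>> arm_command --pt "0 0 -20 0" --pt "0 0 -40 0" --pt "0 0 -60 0" --pt "0 0 -72 0" --pt "0 0 -79 0" --pt "0 0 -79 0" --pt "0 0 -79 0" --pt "0 0 -79 0"

```text
time_s: 9.05
ee_pos: [0.5508, 0.1952, 0.0817]
tcp_rot: [2.277, -2.161, 0.007]
wrist_force: [-0.2, -0.6, 0.9]
finger_gap: 0.0527
```

>>> arm_command --pt "0 0 0 0" --pt "0 0 0 0" --pt "0 0 0 0" --pt "0 0 0 0" --pt "0 0 0 0" --pt "0 0 0 0" --pt "0 0 0 0" --pt "0 0 0 0" --hand 0 --squeeze 25

```text
time_s: 9.85
ee_pos: [0.5509, 0.1952, 0.0818]
tcp_rot: [2.277, -2.161, 0.008]
wrist_force: [-0.6, -0.1, 1.7]
finger_gap: 0.0242
```

>>> arm_command --pt "0 0 8 0" --pt "0 0 20 0" --pt "0 0 35 0" --pt "0 0 55 0" --pt "0 0 80 0" --pt "0 0 105 0" --pt "0 0 130 0" --pt "0 0 140 0"

```text
time_s: 10.65
ee_pos: [0.5517, 0.1955, 0.2266]
tcp_rot: [-2.277, 2.16, -0.012]
wrist_force: [1.0, 0.0, -2.2]
finger_gap: 0.0239
```

```bash
python3 -c "
from h import *
save(grab('scene'),'s4.png');save(grab('wrist'),'w4.png');save(grab('side'),'d4.png')
print(telemetry.get_state()['wrist_force'],telemetry.get_state()['finger_gap'])"; cd pics; python3 -c "
import cv2,numpy as np
a=[cv2.resize(cv2.imread(n+'4.png'),(480,300)) for n in 'wd']; cv2.imwrite('c4.png',np.vstack(a))"
```

```text
[ 0.49828495 -0.92817683 -3.29678767] 0.024159555080230516
```

View pics/c4.png

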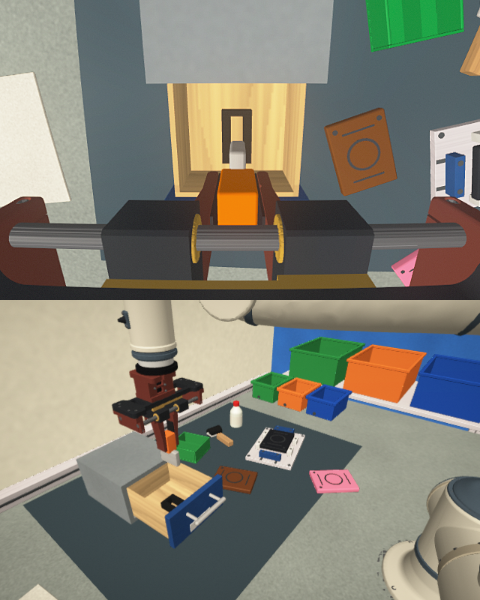

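>>> arm_command --pt "-12 -48 5 0.03" --pt "-25 -96 10 0.06" --pt "-37 -144 15 0.09" --pt "-50 -192 20 0.12" --pt "-62 -240 20 0.15" --pt "-75 -288 20 0.18" --pt "-87 -336 20 0.21" --pt "-100 -380 20 0.222"

```text
time_s: 11.6
ee_pos: [0.4497, -0.1865, 0.2406]
tcp_rot: [2.504, -1.895, 0.005]
wrist_force: [0.7, -0.6, -1.4]
finger_gap: 0.024
```

>>> arm_command --pt "0 0 0 0" --pt "0 0 0 0" --pt "0 0 0 0" --pt "0 0 0 0" --pt "0 0 0 0" --pt "0 0 0 0" --pt "0 0 0 0" --pt "0 0 0 0"

```text
time_s: 12.4
ee_pos: [0.4499, -0.1862, 0.2407]
tcp_rot: [2.505, -1.894, 0.005]
wrist_force: [-0.0, -0.1, -1.4]
finger_gap: 0.0239
```

```bash
python3 -c "
from h import *
import pickle
f=grab('wrist');save(f,'w5.png');pickle.dump(dict(f),open('w5.pkl','wb'))
s=telemetry.get_state();M=R.from_rotvec(s['tcp_rot']).as_matrix(); print(s['ee_pos'],np.arctan2(M[1,0],M[0,0]),M[:,2],s['wrist_force'])"
```

```text
[ 0.44979618 -0.18627831  0.24065041] -1.2952580823677708 [ 0.0020019  -0.00271749 -0.9999943 ] [-0.44400811 -0.36804419 -1.34519041]
```

View pics/w5.png

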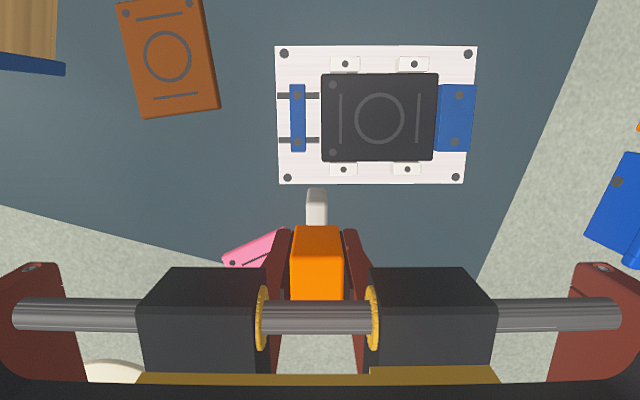

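```bash
cat > n.py <<'E'
from h import *
import pickle
def rect(m,f,z):
    cs,_=cv2.findContours(m.astype(np.uint8),cv2.RETR_EXTERNAL,cv2.CHAIN_APPROX_NONE)
    c=max(cs,key=cv2.contourArea).reshape(-1,2)
    p=onz(f,c,z)[:,:2]*1000; return cv2.minAreaRect(p.astype(np.float32)),p
def norm(rc):
    (c,(w,h),a)=rc
    return np.array(c),w,h,a
def nest(f):
    img=np.asarray(f['img']);hsv=cv2.cvtColor(img,cv2.COLOR_RGB2HSV);P=cloud(f)
    reg=(P[...,0]>.4)&(P[...,0]<.68)&(P[...,1]>-.37)&(P[...,1]<-.09)
    out={}
    dk=reg&(hsv[...,2]<90)&(P[...,2]>.033)&(P[...,2]<.044)
    dk=cv2.morphologyEx(dk.astype(np.uint8),cv2.MORPH_CLOSE,np.ones((7,7)))
    out['cover']=rect(dk,f,np.nanmedian(P[dk>0][:,2])); print('cover z',np.nanmedian(P[dk>0][:,2]))
    b=(cv2.inRange(hsv,(100,100,40),(125,255,255))>0)&reg&(P[...,2]>.027)&(P[...,2]<.037)
    b=cv2.morphologyEx(b.astype(np.uint8),cv2.MORPH_CLOSE,np.ones((5,5)))
    nn,l,st,c=cv2.connectedComponentsWithStats(b)
    for i in np.argsort(-st[1:,4])[:2]+1:
        z=np.nanmedian(P[l==i][:,2]); rc=rect(l==i,f,.032); out['stop%d'%i]=rc; print('stop z',z,c[i],rc[0])
    print('cover',out['cover'][0])
    return out
if __name__=="__main__":
    f=pickle.load(open('w5.pkl','rb')); nest(f)
    P=cloud(f); hsv=cv2.cvtColor(np.asarray(f['img']),cv2.COLOR_RGB2HSV)
    print('blade pts')
    for v in (190,195,200,210,220): 
        row=np.asarray(f['img'])[v,295:340].astype(int).sum(1); print(v,row.tolist()); print(P[v,310:325:4].round(4).tolist())
    c=np.asarray(f['img'])[60:200,260:480]; cv2.imwrite('pics/n5.png',cv2.resize(c,(792,504),interpolation=2)[...,::-1])
E
python3 n.py
```

```text
cover z 0.038930691515213445
stop z 0.03282200917540312 [454.98099027 117.33598585] ((549.9749145507812, -311.1605529785156), (69.4769515991211, 40.22727584838867), 16.480117797851562)
stop z 0.03274116803832394 [297.12100457 117.43493151] ((503.7041931152344, -151.0196990966797), (67.82396697998047, 15.42251968383789), 15.25855541229248)
cover ((527.7540893554688, -232.1425018310547), (106.97138214111328, 118.4779052734375), 16.083385467529297)
blade pts
190 [326, 326, 330, 326, 323, 328, 327, 325, 328, 325, 323, 320, 389, 519, 438, 400, 369, 369, 368, 368, 361, 363, 357, 354, 357, 354, 351, 351, 346, 349, 351, 327, 323, 331, 338, 322, 325, 324, 324, 321, 320, 324, 326, 328, 326]
[[0.4725, -0.1766, 0.1904], [0.4732, -0.179, 0.1908], [0.4741, -0.1812, 0.1918], [0.4747, -0.1836, 0.1913]]
195 [319, 330, 332, 326, 319, 327, 331, 318, 322, 321, 317, 357, 554, 490, 434, 382, 380, 379, 377, 377, 374, 366, 373, 364, 362, 365, 363, 359, 350, 348, 348, 342, 325, 317, 325, 328, 326, 325, 328, 322, 320, 325, 325, 320, 325]
[[0.4727, -0.1767, 0.203], [0.4731, -0.179, 0.2019], [0.4737, -0.1812, 0
[... 349 characters left out ...]
4744, -0.1832, 0.213]]
210 [325, 326, 322, 322, 327, 327, 320, 327, 318, 299, 343, 671, 677, 661, 650, 651, 645, 646, 648, 644, 642, 638, 637, 628, 634, 624, 625, 623, 616, 553, 495, 435, 370, 308, 316, 322, 324, 322, 330, 317, 328, 322, 314, 321, 319]
[[0.4686, -0.1781, 0.2177], [0.4688, -0.1803, 0.2166], [0.4701, -0.1821, 0.2189], [0.4704, -0.1843, 0.2179]]
220 [331, 325, 322, 318, 319, 320, 324, 324, 320, 305, 340, 665, 684, 661, 653, 644, 648, 647, 643, 646, 636, 637, 632, 629, 626, 622, 619, 625, 620, 546, 480, 429, 369, 308, 323, 319, 316, 318, 320, 318, 317, 321, 322, 318, 320]
[[0.4628, -0.1797, 0.2167], [0.4635, -0.1817, 0.2171], [0.4644, -0.1838, 0.2178], [0.4652, -0.1857, 0.2187]]
```

View pics/n5.png

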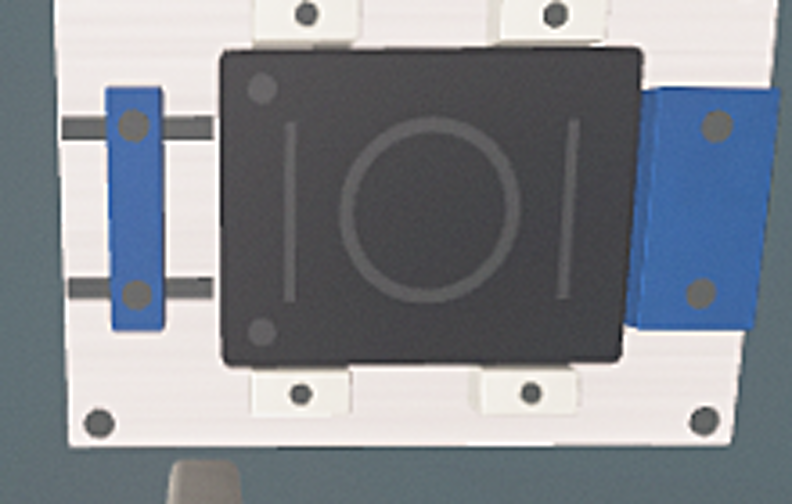

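Run:
```python
from h import *
import pickle
from n import rect
f=pickle.load(open('w5.pkl','rb'))
yaw=-1.2953
L=np.array([np.cos(yaw),np.sin(yaw)])   # tool x ; 
st=onz(f,[(305,84.4),(305.6,151.1)],.032); sl=onz(f,[(260+107/3.6,84.4),(260+113/3.6,151.1)],.032)
cv=onz(f,[(321.4,75.3),(321.7,160)],.038); cr=onz(f,[(260+641/3.6,75.3),(260+622/3.6,160)],.038)
for n,p in (('stop in',st),('stop out',sl),('cov L',cv),('cov R',cr)):
    d=p[1]-p[0]; print(n,p.round(4).tolist(),'len',np.linalg.norm(d),'ang',np.degrees(np.arctan2(-d[1],-d[0])))
nl=np.radians(15.9); ny=np.array([-np.sin(nl),np.cos(nl)])
for n,p in (('stop in',st),('stop out',sl),('cov L',cv),('cov R',cr)): print(n,(p[:,:2]@ny).round(4))
nx=np.array([np.cos(nl),np.sin(nl)])
print('stop x',(st[:,:2]@nx),'cover x',cv[:,:2]@nx)
# blade: lateral in tool frame
s_ee=np.array([.4498,-.1863,.2407]); 
for v,a,b,z in ((190,306.8,326,.191),(195,306,327,.202),(200,305.5,328,.213)):
    p=onz(f,[(a,v),(b,v)],z); print('blade',((p[:,:2]-s_ee[:2])@ny*1000).round(2),((p[:,:2]-s_ee[:2])@nx*1000).round(2))
# grip top
P=cloud(f);hsv=cv2.cvtColor(np.asarray(f['img']),cv2.COLOR_RGB2HSV)
b=(cv2.inRange(hsv,(3,150,120),(20,255,255))>0)&(abs(P[...,0]-.45)<.05)&(abs(P[...,1]+.186)<.03)
q=P[b];print(q.min(0),q.max(0)); t=q[q[:,2]>q[:,2].max()-.004]; print(cv2.minAreaRect(t[:,:2].astype(np.float32)*1000),len(t),t[:,2].mean())
```

```text
stop in [[0.5393, -0.1504, 0.032], [0.4735, -0.169, 0.032]] len 0.06840776806747398 ang 15.824469374567835
stop out [[0.5351, -0.1353, 0.032], [0.4693, -0.1543, 0.032]] len 0.0684115134955166 ang 16.125352609270333
cov L [[0.5518, -0.1641, 0.038], [0.4698, -0.188, 0.038]] len 0.08544641224270416 ang 16.207217825380408
cov R [[0.5845, -0.277, 0.038], [0.5023, -0.3026, 0.038]] len 0.08605347540636313 ang 17.248944198332158
stop in [-0.2924 -0.2923]
stop out [-0.2767 -0.277 ]
cov L [-0.309  -0.3095]
cov R [-0.4266 -0.4286]
stop x [0.47746822 0.40906051] cover x [0.48576231 0.40031713]
blade [ 5.04 -6.66] [24.59 24.56]
blade [ 5.24 -6.88] [24.4  24.36]
blade [ 5.22 -7.04] [24.55 24.51]
[ 0.43670446 -0.21599592  0.21612221] [ 0.48488042 -0.15600036  0.3327358 ]
((469.7432861328125, -186.06414794921875), (3.1741058826446533, 62.50455093383789), 15.571737289428711) 2388 0.33021334436880895
```

>>> arm_command --pt "20 7 0 0" --pt "40 14 -10 0.003" --pt "58.7 19.4 -30 0.003" --pt "58.7 19.4 -60 0.003" --pt "58.7 19.4 -90 0.003" --pt "58.7 19.4 -115 0.003" --pt "58.7 19.4 -125 0.003" --pt "58.7 19.4 -125 0.003"

```text
time_s: 13.25
ee_pos: [0.5077, -0.1666, 0.1141]
tcp_rot: [2.507, -1.891, 0.0]
wrist_force: [0.0, 0.2, -1.1]
finger_gap: 0.0239
```

>>> arm_command --pt "0 0 0 0" --pt "0 0 0 0" --pt "0 0 0 0" --pt "0 0 0 0" --pt "0 0 0 0" --pt "0 0 0 0" --pt "0 0 0 0" --pt "0 0 0 0"

```text
time_s: 14.05
ee_pos: [0.5076, -0.1666, 0.114]
tcp_rot: [2.507, -1.891, 0.0]
wrist_force: [0.4, 0.7, -2.9]
finger_gap: 0.0239
```

```bash
python3 -c "
from h import *
import pickle
f=grab('wrist');save(f,'w6.png');pickle.dump(dict(f),open('w6.pkl','wb'))
s=telemetry.get_state();M=R.from_rotvec(s['tcp_rot']).as_matrix(); print(s['ee_pos'],np.arctan2(M[1,0],M[0,0]),M[:,2],s['wrist_force'])
g=grab('side');save(g,'d6.png');h=grab('scene');save(h,'s6.png')
a=cv2.resize(np.asarray(g['img'])[130:230,310:430],(400,333),interpolation=2);b=cv2.resize(np.asarray(h['img'])[170:270,190:310],(400,333),interpolation=2)
cv2.imwrite('pics/c6.png',np.hstack([b,a])[...,::-1])"
```

```text
[ 0.50763301 -0.16656765  0.11398231] -1.292377933579783 [-0.00113251 -0.00144891 -0.99999831] [ 0.3338088   0.61854615 -1.25808583]
```

View pics/w6.png

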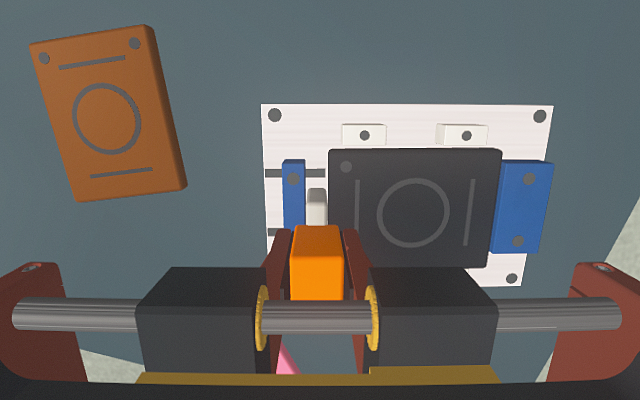

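View pics/c6.png

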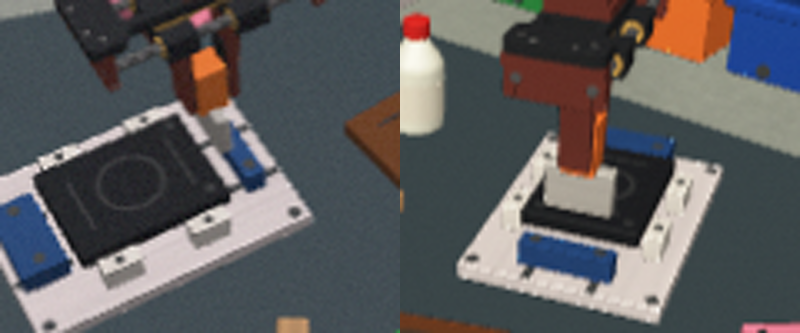

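The wrist view shows the blade foot at (317,190), between the thin stop's inner edge (about column 304) and the cover's left edge (about column 328). I'll get numbers for this.

Run:
```python
from h import *
import pickle
f=pickle.load(open('w6.pkl','rb'))
im=np.asarray(f['img'])
c=im[140:225,270:350]; cv2.imwrite('pics/c7.png',cv2.resize(c,(640,680)[:2],interpolation=2)[:600,:,::-1])
nl=.2785; ny=np.array([-np.sin(nl),np.cos(nl)])
g=im.astype(int)
for v in (168,175,182,192,198): print(v,[tuple(g[v,u]) for u in range(300,334,1)].__repr__().replace('np.int64','') )
```

```text
168 [((77), (107), (165)), ((79), (109), (167)), ((78), (109), (167)), ((74), (102), (158)), ((62), (72), (95)), ((114), (118), (131)), ((249), (234), (225)), ((235), (223), (217)), ((234), (219), (216)), ((232), (219), (214)), ((233), (222), (217)), ((233), (221), (216)), ((233), (221), (217)), ((233), (220), (214)), ((233), (220), (215)), ((235), (223), (219)), ((232), (217), (213)), ((183), (174), (171)), ((186), (175), (172)), ((187), (176), (173)), ((187), (176), (173)), ((183), (172), (168)), ((185), (173), (172)), ((186), (173), (171)), ((179), (168), (166)), ((203), (192), (188)), ((246), (239), (236)), ((255), (245), (243)), ((45), (45), (46)), ((77), (75), (76)), ((79), (73), (78)), ((81), (79), (81)), ((83), (79), (82)), ((81), (78), (81))]
175 [((74), (107), (164)), ((78), (110), (167)), ((76), (109), (166)), ((76), (106), (163)), ((63), (72), (97)), ((78), (85), (98)), ((111), (110), (105)), ((109), (110), (108)), ((106), (107), (102)), ((108), (109), (107)), ((107), (107), (105)), ((106), (105), (105)), ((106), (105), (105)), ((107), (107), (104)), ((106), (106), (105))
[... 2005 characters left out ...]
), (163)), ((70), (108), (166)), ((52), (70), (108)), ((96), (95), (108)), ((255), (246), (237)), ((171), (165), (156)), ((156), (149), (141)), ((145), (139), (133)), ((132), (126), (121)), ((131), (127), (119)), ((130), (125), (119)), ((126), (122), (118)), ((129), (123), (116)), ((130), (124), (117)), ((125), (121), (113)), ((126), (121), (115)), ((126), (121), (115)), ((127), (121), (115)), ((124), (118), (113)), ((124), (118), (113)), ((122), (117), (111)), ((125), (117), (112)), ((119), (115), (108)), ((114), (108), (105)), ((131), (124), (120)), ((250), (234), (230)), ((46), (43), (46)), ((72), (69), (72)), ((74), (71), (74)), ((72), (67), (74)), ((73), (71), (72)), ((75), (73), (73))]
```

View pics/c7.png

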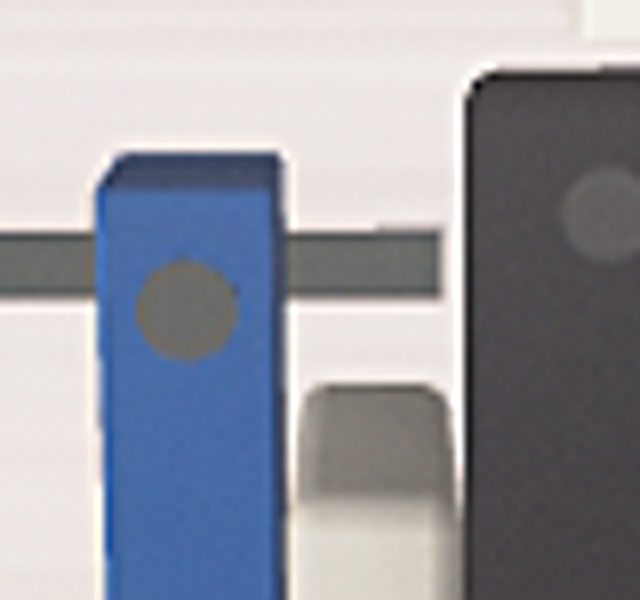

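Run:
```python
from h import *
import pickle
f=pickle.load(open('w6.pkl','rb'))
nl=.2785; ny=np.array([-np.sin(nl),np.cos(nl)]); nx=np.array([np.cos(nl),np.sin(nl)]); ee=np.array([.5076,-.1666])
P=cloud(f); print('blade z row192',P[192,312:324,2].mean(), 'row 198',P[198,312:324,2].mean())
for n,u,v,z in (('stop',304.0,192,.032),('stop row168',304.2,168,.032),('cover',327.7,192,.038),('cover168',327.7,168,.038),('bl',306.6,192,P[192,312:324,2].mean()),('br',325.7,192,P[192,312:324,2].mean())):
    p=onz(f,[(u,v)],z)[0,:2]-ee; print(n,(p@ny*1000).round(2),(p@nx*1000).round(2))
```

```text
blade z row192 nan row 198 0.0821603580882872
stop 7.99 14.66
stop row168 7.67 31.99
cover -8.67 16.22
cover168 -8.52 33.09
bl nan nan
br nan nan
```

The blade is centred in the gap to within about 0.4 mm, so I'll lower it slowly.

>>> arm_command --pt "0 0 -5 0" --pt "0 0 -10 0" --pt "0 0 -15 0" --pt "0 0 -20 0" --pt "0 0 -24 0" --pt "0 0 -28 0" --pt "0 0 -31 0" --pt "0 0 -34 0"

```text
time_s: 15.0
ee_pos: [0.5077, -0.1666, 0.0798]
tcp_rot: [2.507, -1.891, 0.0]
wrist_force: [0.6, -0.7, -1.4]
finger_gap: 0.0236
```

>>> arm_command --pt "0 0 -1.5 0" --pt "0 0 -3 0" --pt "0 0 -4.5 0" --pt "0 0 -6 0" --pt "0 0 -7.5 0" --pt "0 0 -9 0" --pt "0 0 -9.5 0" --pt "0 0 -10 0"

```text
time_s: 15.8
ee_pos: [0.5078, -0.1666, 0.0718]
tcp_rot: [2.507, -1.891, 0.001]
wrist_force: [-6.0, 2.0, 10.7]
finger_gap: 0.0233
```

>>> arm_command --pt "0 0 0 0" --pt "0 0 0 0" --pt "0 0 0 0" --pt "0 0 0 0" --pt "0 0 0 0" --pt "0 0 0 0" --pt "0 0 0 0" --pt "0 0 0 0" --hand 0.5

```text
time_s: 16.6
ee_pos: [0.5078, -0.1666, 0.0718]
tcp_rot: [2.507, -1.891, 0.001]
wrist_force: [-0.7, -0.1, -0.9]
finger_gap: 0.0437
```

>>> arm_command --pt "0 0 5 0" --pt "0 0 15 0" --pt "0 0 30 0" --pt "0 0 60 0" --pt "0 0 90 0" --pt "0 0 120 0" --pt "-10 0 150 0" --pt "-40 0 170 0"

```text
time_s: 17.4
ee_pos: [0.4686, -0.1667, 0.2454]
tcp_rot: [2.509, -1.89, 0.007]
wrist_force: [-0.5, -0.4, 0.8]
finger_gap: 0.0445
```

```bash
python3 -c "
from h import *
import pickle
f=grab('wrist');save(f,'w8.png');pickle.dump(dict(f),open('w8.pkl','wb'))
s=telemetry.get_state();print(s['ee_pos'],s['wrist_force'],s['qpos'])
g=grab('side');h=grab('scene')
for n,k in (('wrist',f),('side',g),('scene',h)):
    P=cloud(k);hsv=cv2.cvtColor(np.asarray(k['img']),cv2.COLOR_RGB2HSV)
    b=(cv2.inRange(hsv,(3,150,100),(20,255,255))>0)&(abs(P[...,0]-.508)<.04)&(abs(P[...,1]+.167)<.04)&(P[...,2]<.12)&(P[...,2]>.02)
    q=P[b]; zt=np.percentile(q[:,2],92); t=q[q[:,2]>zt-.003]; print(n,len(q),zt,np.median(t[:,2]),q[:,2].min(),cv2.minAreaRect(t[:,:2].astype(np.float32)*1000))
a=cv2.resize(np.asarray(g['img'])[130:230,310:430],(400,333),interpolation=2);b=cv2.resize(np.asarray(h['img'])[170:270,190:310],(400,333),interpolation=2)
cv2.imwrite('pics/c8.png',np.hstack([b,a])[...,::-1])"
```

```text
[ 0.4657231  -0.16710152  0.2499053 ] [ 2.96488445 -2.51289438  3.83625505] [-0.4113824  -0.19702794  1.49416212 -0.0029118   1.83622076  0.88028099]
wrist 711 0.08860958032348185 0.08765967696259291 0.05093857509039812 ((507.65106201171875, -167.72695922851562), (23.214374542236328, 23.273483276367188), 15.927501678466797)
side 214 0.08718035356372672 0.08656898428714688 0.04694593619205084 ((505.1919860839844, -166.0751190185547), (21.8127498626709, 23.85781478881836), 14.710868835449219)
scene 177 0.08887485238994723 0.08789904574403251 0.044838037553008414 ((508.414306640625, -168.63690185546875), (22.10979461669922, 22.00757598876953), 12.160858154296875)
```

View pics/w8.png

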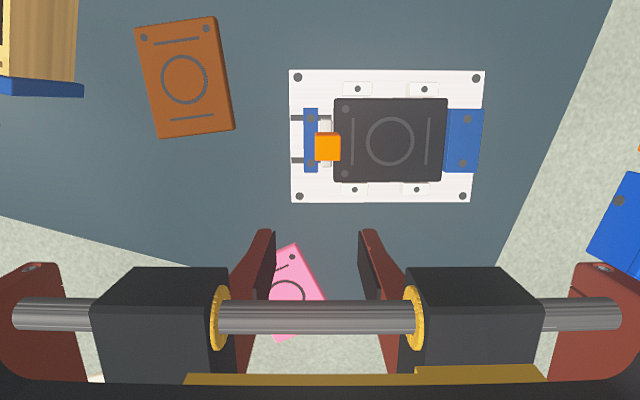

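View pics/c8.png

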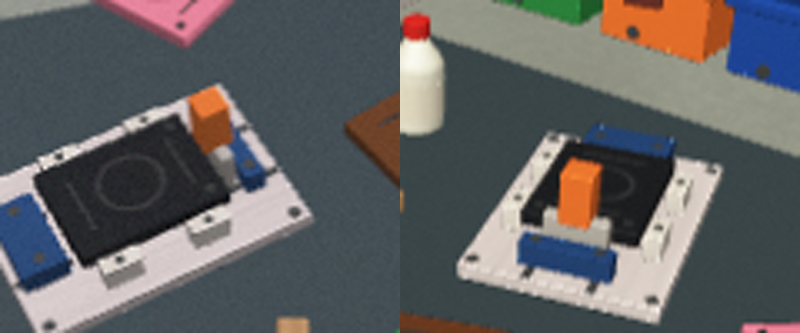

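The packer stands upright in the thin-stop gap with its grip top at 0.0877, where 0.087 is expected when it is fully down. The ring centre shows at about (390,142). I'll locate it and then press with the fingers shut.

Run:
```python
from h import *
import pickle
f=pickle.load(open('w8.pkl','rb'))
print(onz(f,[(390,142)],.038))
for n in('scene','side'):
    k=grab(n);P=cloud(k);hsv=cv2.cvtColor(np.asarray(k['img']),cv2.COLOR_RGB2HSV)
    m=(hsv[...,2]<75)&(abs(P[...,0]-.527)<.08)&(abs(P[...,1]+.232)<.08)&(P[...,2]>.034)&(P[...,2]<.043)
    print(n,cv2.minAreaRect(P[m][:,:2].astype(np.float32)*1000),np.median(P[m][:,2]))
print(telemetry.get_state()['ee_pos'])
```

```text
[[ 0.52680592 -0.23347965  0.038     ]]
scene ((530.7554321289062, -238.81884765625), (91.32610321044922, 131.79067993164062), 16.895828247070312) 0.03839197978714631
side ((524.499267578125, -230.31723022460938), (89.87583923339844, 121.68901824951172), 15.770424842834473) 0.037692210124407155
[ 0.46803292 -0.16663494  0.2420383 ]
```

>>> arm_command --pt "25 -28 0 0" --pt "50 -56 0 0" --pt "59 -66 -30 0" --pt "59 -66 -70 0" --pt "59 -66 -110 0" --pt "59 -66 -145 0" --pt "59 -66 -165 0" --pt "59 -66 -165 0" --hand 0

```text
time_s: 18.45
ee_pos: [0.5247, -0.231, 0.0708]
tcp_rot: [2.506, -1.89, -0.013]
wrist_force: [-0.8, -0.2, -0.9]
finger_gap: 0.0002
```

>>> arm_command --pt "0 0 -5 0" --pt "0 0 -10 0" --pt "0 0 -14 0" --pt "0 0 -17 0" --pt "0 0 -19 0" --pt "0 0 -20 0" --pt "0 0 -20 0" --pt "0 0 -20 0"

```text
time_s: 19.25
ee_pos: [0.5252, -0.2312, 0.0525]
tcp_rot: [2.507, -1.89, -0.01]
wrist_force: [-0.4, 1.8, 5.9]
finger_gap: 0.0006
```

>>> arm_command --pt "0 0 -2.5 0" --pt "0 0 -3.5 0" --pt "0 0 -4.5 0" --pt "0 0 -5.5 0" --pt "0 0 -6.5 0" --pt "0 0 -7 0" --pt "0 0 -7 0" --pt "0 0 -7 0"

```text
time_s: 20.05
ee_pos: [0.5255, -0.2313, 0.0511]
tcp_rot: [2.507, -1.89, -0.007]
wrist_force: [-12.2, 6.6, 24.6]
finger_gap: 0.0005
```

>>> arm_command --pt "0 0 -5 0" --pt "0 0 -5 0" --pt "0 0 -5 0" --pt "0 0 -5 0" --pt "0 0 -5 0" --pt "0 0 -5 0" --pt "0 0 -5 0" --pt "0 0 -5 0"

```text
time_s: 20.85
ee_pos: [0.5254, -0.2313, 0.0511]
tcp_rot: [2.507, -1.89, -0.004]
wrist_force: [-12.2, 5.8, 22.8]
finger_gap: 0.0005
```

Run:
```python
from h import *
F={n:grab(n) for n in('scene','side','wrist')}
s=telemetry.get_state();print(s['time_s'],s['ee_pos'],s['wrist_force'],s['qvel'].round(4))
for n,k in F.items():
    P=cloud(k);hsv=cv2.cvtColor(np.asarray(k['img']),cv2.COLOR_RGB2HSV)
    reg=(abs(P[...,0]-.527)<.09)&(abs(P[...,1]+.232)<.11)&(P[...,2]>.02)&(P[...,2]<.045)
    m=(hsv[...,2]<75)&(hsv[...,1]<90)&reg&(abs(P[...,1]+.232)<.07); b=(cv2.inRange(hsv,(100,120,60),(125,255,255))>0)&reg&(P[...,2]>.027)
    print(n,'cover z',np.percentile(P[m][:,2],[20,50,80]).round(4),m.sum(),'stops z',np.percentile(P[b][:,2],[50,80]).round(4))
    o=(cv2.inRange(hsv,(3,150,100),(20,255,255))>0)&(abs(P[...,0]-.508)<.04)&(abs(P[...,1]+.167)<.03)&(P[...,2]<.1)&(P[...,2]>.045)
    if o.sum()>20: print('  grip top',np.percentile(P[o][:,2],92))
    save(k,n+'9.png')
a=cv2.resize(np.asarray(F['side']['img'])[130:230,310:430],(400,333),interpolation=2)
cv2.imwrite('pics/c9.png',np.hstack([a,cv2.resize(np.asarray(F['wrist']['img']),(400,333))])[...,::-1])
```

```text
21.0 [ 0.5254505  -0.23129961  0.05116468] [-12.60496894   6.33297821  22.63316373] [ 0.0019 -0.0005  0.0002  0.0001  0.0002 -0.0007]
scene cover z [0.0305 0.0322 0.0338] 1267 stops z [0.0316 0.0334]
  grip top 0.08834982559447922
side cover z [0.0305 0.0316 0.0324] 493 stops z [0.0312 0.0321]
  grip top 0.08689771469546556
wrist cover z [0.0321 0.0327 0.0333] 18670 stops z [0.0327 0.0332]
  grip top 0.08776283917738181
```

View pics/c9.png

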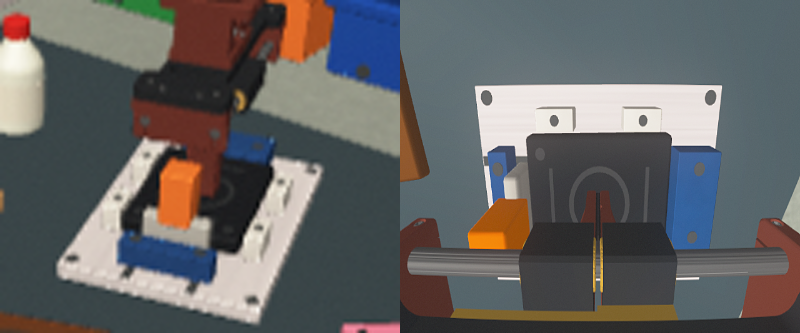

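View pics/scene9.png

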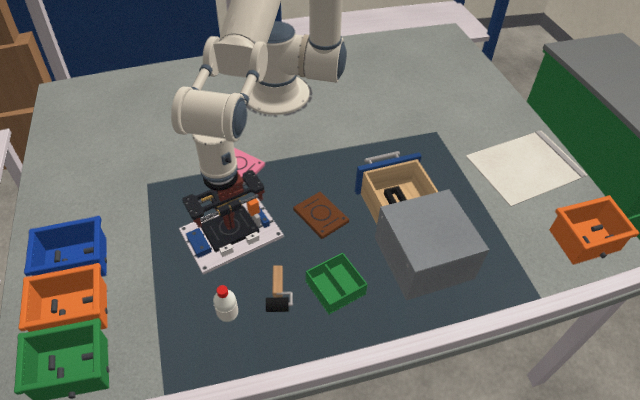

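The cover reads level with the stops in all three views. The TCP is at 0.0511, so the fingertips are at 0.032, and the hold is steady at about 23 N. Handing in.

```bash
python3 -c "
from h import *
print(r.job_done()); s=telemetry.get_state(); print(s['time_s'],s['ee_pos'],s['wrist_force'])"
```

```text
the job is handed in; nothing more can be done
None
the job is handed in; nothing more can be done
```

The job is done and was handed in at about 21 s, with the arm still holding the cover pressed.

- **Drawer:** I pulled it out by its handle to the stop. It travelled 133.6 mm, and the pull force rose to 20 N at the end.
- **Packer:** I stood it in the 16 mm gap by the thin stop and let go. Its grip top then read 87–88 mm (87 expected when fully down), and it read the same while the cover was pressed.
- **Cover:** I pressed near its middle with the shut fingertips, about 2–3 mm off the ring centre. The fingertips are at about 32 mm with about 23 N downward and about 14 N sideways. The cover top read 31.6–32.7 mm, within 0.6 mm of the stop tops in each camera view.

The scene and side cameras disagreed by 2–5 mm in x on positions around the nest, so I used the wrist camera to line up the packer. The other things on the bench look unmoved in the last picture. I could not take a reading after hand-in.

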